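# Find the high spot of an oak wheel with a dial indicator

### The job

Slide the dial indicator up by its orange post until its plunger bears on the oak wheel's rim with about a quarter turn shown on the dial, and let go of the post. Then turn the wheel by its crank knob with the plunger riding on the rim, find the highest place of the whole rim (there is a lesser bump as well), and leave that place standing at the plunger, indicator still bearing, hands off. Be gentle: never run the plunger to the end of its travel, do not touch the dial or plunger, and do not disturb the loose things lying around.

Things in the scene. Friction and masses are not known exactly. Their poses are not given: they have to be found in the camera images.
- fixture: Fixed oak board 250 x 440 x 18 mm that carries everything; origin at the centre of its underside on the bench. Its y axis runs along the indicator's rail towards the wheel; wheel axis at y = +85 mm, rail centred on x = 0. It has a different place and yaw each time.
- spindle (a point): Point on the wheel's vertical axis, on top of the grey plate, 70 mm above the bench (a nut stands 6 mm higher). Drag about 0.15 N m, no end stops; stays where left. The rim is round but for two smooth bumps, one 4 mm high over about 57 degrees, one 2 mm high over about 50 degrees, centres 143 degrees apart; where they sit relative to the crank differs each time.
- turntable: Grey round driving plate, 174 mm diameter, 8 mm thick, its top 70 mm above the bench; the oak wheel (nominal radius 80 mm, 30 mm thick, 31 to 61 mm above the bench) is fastened below it and turns with it. The plate hides the rim from above. Origin on the turning axis at bench level; +x points at the crank knob.
- crank_grip (a point): Black upright crank knob, 18 mm diameter, from 72 to 130 mm above the bench, 55 mm from the turning axis; it spins freely on its pin, so it can be held while it is led round in a circle. This point is on its axis, 105 mm above the bench.
- carriage: Blue indicator carriage on an aluminium rail; origin at bench level under the centre of the dial. It slides only along the fixture's y axis (65 mm of travel), needs about 12 N to move and stays where it is left. The gap between plunger and rim is 15 to 45 mm at the start.
- push_grip (a point): Orange upright square post 16 x 16 mm on the carriage, 82 mm behind the dial's centre (away from the wheel), sides square to the fixture; its top is 118 mm above the bench. This point is on its axis, 100 mm above the bench.
- dial: Round dial, 96 mm diameter, facing up, top 65 mm above the bench, on the carriage; origin at bench level below its centre. White face with black ticks every 0.25 rad (every 0.5 mm of plunger) from the zero tick, red needle.
- needle (a joint): Dial needle angle in rad: 0 with the plunger fully out, pointing to the wheel; grows clockwise from above by 0.5 rad per mm that the plunger is pressed in. A quarter turn (1.57) is 3.1 mm. The plunger's stop is at 10 mm (5.0).
- plunger: Steel sprung plunger, 7 mm thick with a round end, 46 mm above the bench, pointing at the wheel's axis; origin at the very end of its tip. Sprung: 1.2 N fully out, plus 0.6 N per mm pressed in.
- oak_a: Loose oak block 160 x 60 x 35 mm with mortises; bystander, origin under its centre.
- oak_b: Loose oak block 140 x 55 x 35 mm with mortises; bystander, origin under its centre.
- spanner: Loose steel spanner 130 mm long lying on the board beside the rail; bystander.
- setscrew_pot: Small loose yellow plastic pot, 44 mm diameter, 28 mm high, on the board on the other side of the rail; bystander.
- glue: Loose white glue bottle, 56 mm diameter, 150 mm high; bystander.
- brush: Loose bench brush 200 mm long; bystander.
- driver: Loose screwdriver 190 mm long, blue handle; bystander.

How it is judged (in metres and radians):
On the way:
1. the indicator bears on the rim with the needle at about a quarter turn (0.75 to 2.6 rad), and the carriage is let go (value of joint needle between 0.75 and 2.6 rad and contact force between plunger and anything else above 0.3 N and contact force between the fingers and carriage below 0.3 N), for 0.3 s.
At the end, for the whole second after the job is handed in: the plunger bears on the rim (needle above 0.75 rad) and is lifted to within about 0.7 mm (0.35 rad of needle, some 12 degrees of wheel) of where the very highest place puts it, i.e. its tip is at y below 1.7 mm in the fixture's frame; wheel and carriage at rest and released (y of plunger in the frame of fixture below 0.0017 m and value of joint needle above 0.75 rad and contact force between plunger and anything else above 0.3 N and angular speed of turntable below 0.05 rad/s and linear speed of carriage below 0.005 m/s); the robot touches nothing.
It fails at once if the plunger is run to the end of its travel (needle beyond 4.6 rad) (value of joint needle above 4.6 rad).
It fails at once if the plunger is pressed or struck with more than 7.5 N (contact force between plunger and anything else above 7.5 N).
It fails at once if the hand touches the dial or plunger (more than 2 N) (contact force between any of the fingers, the arm and dial above 2 N or contact force between any of the fingers, the arm and plunger above 2 N).
It fails at once if a loose thing lying around is moved by more than 40 mm (distance of any of oak_a, oak_b, spanner, setscrew_pot, glue, brush, driver from where it was at the start of the episode above 0.04 m).
It also fails if it takes over 72 s, if anything falls off the work surface, if the arm or the gripper's body presses on something with over 40 N, if the wrist force passes 120 N, or if a joint passes its speed limit or range.

### The arm

A 7-joint arm with a two-finger parallel gripper is mounted at the origin on the work surface. World frame = base frame: x ahead of the robot, y to its left, z up, the work surface at z = 0. Lengths are in mm, angles in rad, forces in N, time in s.
With the tool pointing down it reaches from about 400 to 875 mm from the base axis. Payload 4.4 kg.
Tool frame: the origin (TCP) lies on the centre line of the jaws, within the pads' length; the fingertips stand 25 mm ahead of it and the grasp point (between the pads) lies 6 mm ahead of it; z points along the fingers, x is the direction in which the jaws open and shut, and the axes are right-handed (so a half turn about z gives the same grasp; the last joint's range is limited). The gripper opens to 85 mm and grips with 20 to 120 N. Pads are 22 mm wide; open, the fingers measure 114 mm over their backs; the gripper's body (76 mm by 85 mm) begins 54 mm behind the grasp point. The pads swing forward as they close: fully open they stand 13 mm farther back than shut.
Start: joints at [-1.361, 0.628, 0.038, 1.517, -0.027, 0.996, -0.02], TCP at [176.981, 625.456, 233.613] pointing down, gripper open.
Joint ranges: [-3.06, 3.06], [-0.37, 2.12], [-1.25, 1.32], [0.18, 2.47], [-1.1, 4.24], [0.23, 1.98], [-2.94, 2.94]. Speed limits (rad/s): [2.57, 2.57, 3.14, 3.14, 3.14, 3.14, 3.14].

### API

Orientations are given as [roll, pitch, yaw] about the fixed x, y, z axes, in that order (R = Rz(yaw) Ry(pitch) Rx(roll)).
In Python, from cell import ctrl, cams gives the robot as it stands. The module is installed in compiled form; this text tells all that it offers.
- The arm moves only by the tool step_arm, never from a script. Its arguments are lists of equal length, an entry for each row: "linear": the shift along the tool's x, y, z in mm, a list of three; "yaw": the turn about the tool's z in rad; "gripper": the opening, from -1 (shut) to 1 (fully open). A call has 1 to 8 rows; each row is the pose to reach, as a shift and turn from the pose commanded when the call began, along the tool's axes at that moment; what a row does not reach only later rows make up. A row lasts 1/12 s, in which the tool goes at most 41.7 mm and 7.16 degrees, less where a joint would pass 70% of its speed; a pose out of reach is approached as far as the arm can. A call with a gripper value outside its range is refused whole. The fingers move at their own pace and stop on an object; the grip force is fixed at half the most. Time passes only in rows, so rows that repeat a pose let the fingers close. It gives the time, the measured TCP pose, the force and the opening at its end, in the units of the state.
- ctrl.read_state(): the state, without advancing time (a new reading comes with each control period).
- cams.get_image(name): name is "side" or "top" or "wrist"; returns a dict with "frame" (384x512x3 uint8, red, green, blue), "depth" (384x512 float32, mm along the optical axis (not along the pixel's ray), 0 where there is no reading), "intrinsics" (3x3 intrinsics, pixels), "cam_to_world" (4x4, takes a point from camera to world coordinates). Camera axes: x right, y down, z forward; pixel columns grow to the right and rows downward; lengths in mm; the calibration is good to about 2 mm. The wrist camera is an equidistant fisheye: a pixel r from the principal point sees the ray r / f radians off the axis. A picture is of the moment at which its call begins.
- ctrl.finish_job(): hands the job in, once; it reports no verdict.
Trained networks look in the newest picture that a camera, given by its name, has taken for a name from the list of things; names that differ only in an ending like _2 or _b are one class to them, and where a whole thing is asked for, a point or a joint stands for the part that bears it (a point fixed in the world has none). Each returns a list of dicts, best first, with "conf" (0 to 1); they miss things now and then, are a little off and sometimes report something else, mostly with a low value. They report only what shows in the picture. A call takes as long as a camera call.
- cams.regions_of(camera, name): "pixels" (384x512 bool, what is visible of it) and "pixel" ([column, row] in pixels, amid what is visible of it).
The state is a dict: "clock": time; "qpos": joint angles; "qd": joint speeds; "tau": joint torques, N m; "eef_pos": TCP position; "tool_rot": TCP orientation; "force": force on the tool from outside, world axes, zero at the start; "torque": the same for the moment, N m; "width": finger opening in mm.
Only numpy, scipy, OpenCV 4.12 (cv2) and the standard library are available. Lean on these libraries where they do the work, as an engineer would, in place of code of your own. Each camera call takes 0.05 s, during which the arm holds its last target.

## Working session

There is one attempt and no reset: what is moved stays moved. The work goes in short steps, Python scripts to look and compute and a tool call to move; the robot and the scene stay as the last step left them, time stands still between calls to the robot, and variables do not carry over. Pictures are saved under pics/ and viewed, and the job is handed in when it is done.

Besides the shell and the picture viewer there is one more tool, called after "Request:" in YAML: its name, and indented under it one key for each argument. step_arm: Moves the arm, as the interface text tells. Its arguments: {"type":"object","properties":{"linear":{"type":"array"},"yaw":{"type":"array"},"gripper":{"type":"array"}},"required":["linear","yaw","gripper"]}

```bash
mkdir -p pics
cat > h.py <<'E'
import numpy as np, cv2
from cell import ctrl, cams
def save(n,img): cv2.imwrite('pics/'+n+'.png',cv2.cvtColor(img,cv2.COLOR_RGB2BGR))
def w(c,u,v,d=None,z=None):
    K=c['intrinsics'];T=c['cam_to_world']
    r=np.array([(u-K[0,2])/K[0,0],(v-K[1,2])/K[1,1],1.])
    if z is not None:
        R=T[:3,:3]@r; return T[:3,3]+R*(z-T[2,3])/R[2]
    return T[:3,3]+T[:3,:3]@(r*d)
E
python3 - <<'E'
from h import *
s=ctrl.read_state();print({k:np.round(v,3).tolist() for k,v in s.items()})
for n in('top','side'):
    c=cams.get_image(n);save(n+'0',c['frame']);print(n,c['intrinsics'].round(1).tolist(),c['cam_to_world'].round(3).tolist())
    for t in('turntable','crank_grip','push_grip','dial','carriage','plunger','needle'):
        for r in cams.regions_of(n,t)[:2]:
            u,v=r['pixel'];d=c['depth'][int(v),int(u)];print(t,round(r['conf'],2),u,v,r['pixels'].sum(),w(c,u,v,d).round(1) if d>0 else None)
E
```

```text
{'clock': 0.0, 'qpos': [-1.361, 0.629, 0.038, 1.518, -0.027, 0.996, -0.02], 'qd': [0.001, 0.002, 0.001, 0.001, -0.001, -0.001, 0.001], 'tau': [-0.0, -56.339, 1.227, -19.344, 0.011, 0.01, 0.0], 'eef_pos': [176.826, 624.851, 232.688], 'tool_rot': [-3.142, 0.002, 1.295], 'force': [0.474, 0.953, 0.034], 'torque': [-0.006, 0.024, 0.043], 'width': 85.186}
top [[375.7, 0.0, 259.5], [0.0, 375.7, 195.1], [0.0, 0.0, 1.0]] [[-0.001, -0.996, 0.086, 448.908], [-1.0, 0.002, 0.01, -22.066], [-0.01, -0.086, -0.996, 1143.448], [0.0, 0.0, 0.0, 1.0]]
turntable 0.69 241.6 201.2 2963 [524.2  39.5  74.8]
push_grip 0.6 299.3 193.7 1091 [ 545.9 -125.8   68.2]
push_grip 0.41 297.6 193.8 887 [ 545.9 -121.2   65.4]
dial 0.84 296.3 193.9 875 [ 545.8 -117.6   63.7]
carriage 0.83 302.8 191.0 1074 [ 554.  -136.3   64.9]
plunger 0.65 320.7 223.2 195 [ 461.9 -192.5   24.5]
needle 0.53 303.9 189.9 948 [ 557.7 -140.    59.8]
side [[456.1, 0.0, 258.7], [0.0, 456.1, 186.3], [0.0, 0.0, 1.0]] [[-0.915, -0.206, 0.347, 0.739], [-0.404, 0.485, -0.776, 1170.331], [-0.008, -0.85, -0.527, 909.811], [0.0, 0.0, 0.0, 1.0]]
turntable 0.74 251.4 209.3 1499 [519.   71.3  69.1]
crank_grip 0.42 237.1 197.5 105 [571.3  67.4  98.9]
dial 0.41 258.3 181.1 92 [ 571.6 -103.    66.2]
carriage 0.68 258.1 186.5 126 [562.1 -79.4  59.3]
plunger 0.28 247.2 219.3 3640 [508.7 125.4  68.3]
plunger 0.18 256.1 187.2 88 [572.1 -84.4  51.1]
```

Run:
```python
from h import *
for n,(a,b,x,y) in(('top',(180,120,380,270)),('side',(150,90,350,290))):
    f=cv2.imread(f'pics/{n}0.png'); cv2.imwrite(f'pics/{n}0c.png',cv2.resize(f[b:y,a:x],None,fx=3.8 if n=='top' else 3,fy=3.8 if n=='top' else 3,interpolation=cv2.INTER_CUBIC))
```

```text
(no output)
```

View pics/top0c.png

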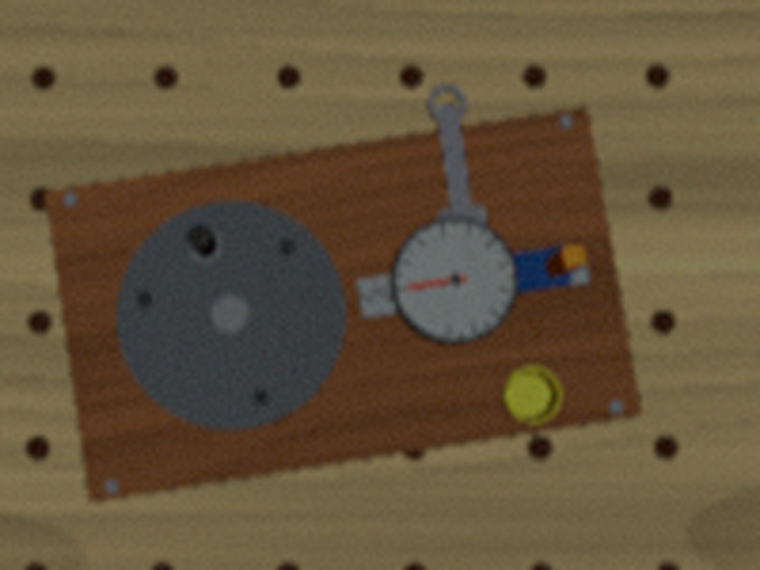

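View pics/side0c.png

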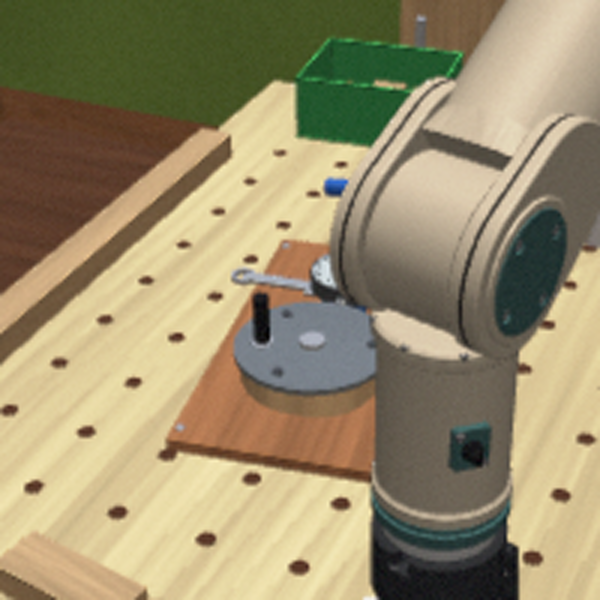

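View pics/top0.png

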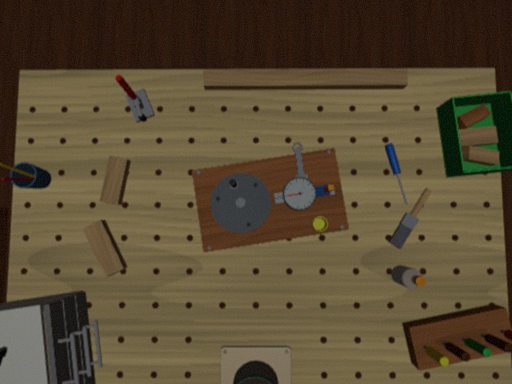

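The top view shows the wheel's plate around crop (230,313), the knob near (203,240), the dial at (455,280) and the orange post at (573,257). The needle points to the wheel.

Run:
```python
from h import *
c=cams.get_image('top')
P=lambda x,y,z:w(c,x/3.8+180,y/3.8+120,z=z)
cor=[P(47,192,18),P(587,108,18),P(640,413,18),P(90,500,18)]
for p in cor: print(p.round(1))
l=lambda a,b:np.degrees(np.arctan2(*(b-a)[[1,0]])),
for a,b in((1,0),(2,3)): d=cor[b]-cor[a]; print('ydir',np.degrees(np.arctan2(d[1],d[0])),np.linalg.norm(d))
for a,b in((1,2),(0,3)): d=cor[b]-cor[a]; print('x',np.degrees(np.arctan2(d[1],d[0])),np.linalg.norm(d))
print('center',np.mean(cor,0))
g=c['frame'].astype(int)
print('plate',P(231,315,70),'hub',P(230,313,76),'dial',P(455,280,65),'post',P(573,257,118),'knobtop',P(203,236,130))
print('screws',P(70,200,18),P(567,121,18),P(616,407,18),P(111,487,18))
```

```text
[621.6 192.3  18. ]
[ 688.2 -238.6   18. ]
[ 445.6 -275.7   18. ]
[378.2 155.1  18. ]
ydir 98.79014365045815 436.0848546684034
ydir 98.89356884442942 436.0064456495184
x -171.31847961925124 245.39475258149736
x -171.29971831716173 246.1816536073226
center [533.39401695 -41.71416894  18.        ]
plate [519.62916292  42.1014425   70.        ] hub [520.73749547  42.49799452  76.        ] dial [ 546.26284325 -127.34972732   65.        ] post [ 557.97156978 -207.3314391   118.        ] knobtop [572.3272473  58.74467   130.       ]
screws [615.0759912  173.88199261  18.        ] [ 677.72183305 -222.5083805    18.        ] [ 450.31574957 -256.99623589   18.        ] [388.28691277 138.75288996  18.        ]
```

```bash
cat >> h.py <<'E'
from scipy.spatial.transform import Rotation as Ro
def to(p,yawdeg=None):
    s=ctrl.read_state();R=Ro.from_euler('xyz',s['tool_rot']).as_matrix()
    d=R.T@(np.array(p)-s['eef_pos']); y=np.degrees(s['tool_rot'][2])
    print('t',s['clock'],'pos',np.round(s['eef_pos'],1),'rot',np.round(np.degrees(s['tool_rot']),1),'F',np.round(s['force'],1),'w',round(s['width'],1),'q',np.round(s['qpos'],2))
    print('shift',d.round(1),'yaw',None if yawdeg is None else round(float(np.radians(((y-yawdeg)+180)%360-180)),3))
E
python3 -c "
from h import *
to([560,50,230],8.75)"
```

```text
t 0.85 pos [177.  625.4 233.6] rot [-180.     0.    74.2] F [0.5 0.3 1.2] w 85.4 q [-1.36  0.63  0.04  1.52 -0.03  1.   -0.02]
shift [-449.4  525.3    3.6] yaw 1.142
```

Request:
step_arm:
  linear:
    - [-225,260,0]
    - [-225,260,0]
    - [-225,260,0]
    - [-225,260,0]
    - [-225,260,0]
    - [-225,260,0]
    - [-225,260,0]
    - [-225,260,0]
  yaw: [0.1,0.2,0.3,0.4,0.5,0.6,0.7,0.8]
  gripper: [1,1,1,1,1,1,1,1]

```text
clock: 1.52
eef_pos: [360.9, 345.3, 234.0]
tool_rot: [-3.141, -0.001, 0.49]
force: [1.1, -0.2, -1.2]
width: 85.0
```

```bash
python3 -c "
from h import *
to([559,-208,200],8.75)"
```

```text
t 1.5167 pos [360.9 345.3 234. ] rot [-180.    -0.    28.1] F [ 1.1 -0.2 -1.2] w 85.0 q [-1.01  0.43  0.27  1.93 -0.16  0.8  -0.16]
shift [-85.9 581.4  33.6] yaw 0.338
```

Request:
step_arm:
  linear:
    - [-86,581,20]
    - [-86,581,20]
    - [-86,581,20]
    - [-86,581,20]
    - [-86,581,20]
    - [-86,581,20]
    - [-86,581,20]
    - [-86,581,20]
  yaw: [0.1,0.2,0.3,0.338,0.338,0.338,0.338,0.338]
  gripper: [1,1,1,1,1,1,1,1]

```text
clock: 2.18
eef_pos: [474.2, 32.0, 222.5]
tool_rot: [-3.141, -0.001, 0.157]
force: [1.2, 1.5, -0.1]
width: 85.2
```

```bash
python3 -c "
from h import *
to([559,-208,190],8.75)"
```

```text
t 2.1833 pos [474.2  32.  222.5] rot [-180.   -0.    9.] F [ 1.2  1.5 -0.1] w 85.2 q [-0.4   0.42  0.39  2.01 -0.23  0.75  0.28]
shift [ 46.1 250.3  32.5] yaw 0.005
```

Request:
step_arm:
  linear:
    - [46,250,15]
    - [46,250,15]
    - [46,250,15]
    - [46,250,15]
    - [46,250,15]
    - [46,250,15]
    - [46,250,15]
    - [46,250,15]
  yaw: [0.005,0.005,0.005,0.005,0.005,0.005,0.005,0.005]
  gripper: [1,1,1,1,1,1,1,1]

```text
clock: 2.85
eef_pos: [558.1, -210.1, 207.0]
tool_rot: [3.139, 0.0, 0.146]
force: [0.2, 0.4, 0.0]
width: 85.6
```

Run:
```python
from h import *
to([559,-208,109],8.75)
for n in('wrist','side','top'):
    c=cams.get_image(n);save(n+'1',c['frame'])
    if n=='wrist':
        print(c['intrinsics'],c['cam_to_world'].round(2))
    for t in ('push_grip','dial'):
        for r in cams.regions_of(n,t)[:1]: print(n,t,r['conf'],r['pixel'])
f=[cv2.imread(f'pics/{n}1.png') for n in('wrist','side','top')]
cv2.imwrite('pics/st1.png',np.hstack([f[0],cv2.resize(f[1][100:250,150:350],None,fx=2.56*.0+384/150,fy=384/150)])[:, :800] if 0 else cv2.resize(np.hstack([f[0],cv2.resize(f[2][90:282,128:384],(512,384))]),(800,300)))
```

```text
t 2.85 pos [ 558.1 -210.1  207. ] rot [179.9   0.    8.4] F [0.2 0.4 0. ] w 85.6 q [ 0.09  0.6   0.36  1.71 -0.26  0.87  0.7 ]
shift [ 1.2 -2.2 98. ] yaw -0.006
[[297.31863964   0.         252.23004066]
 [  0.         297.31863964 185.73763883]
 [  0.           0.           1.        ]] [[ 9.9000e-01  1.4000e-01  4.0000e-02  5.4727e+02]
 [ 1.5000e-01 -9.5000e-01 -2.9000e-01 -1.3700e+02]
 [ 0.0000e+00  2.9000e-01 -9.6000e-01  3.4703e+02]
 [ 0.0000e+00  0.0000e+00  0.0000e+00  1.0000e+00]]
wrist push_grip 0.8 [255.8, 96.0]
wrist dial 0.57 [257.2, 87.9]
side push_grip 0.67 [267.4, 180.1]
side dial 0.88 [267.0, 182.4]
top push_grip 0.78 [298.7, 192.2]
top dial 0.9 [297.9, 193.4]
```

View pics/wrist1.png

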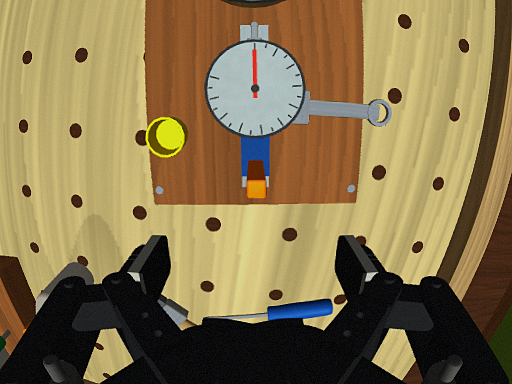

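View pics/st1.png

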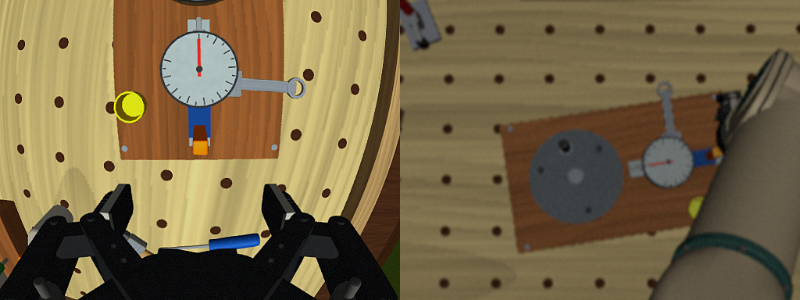

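```bash
cat >> h.py <<'E'
def wf(c,u,v,z):
    K=c['intrinsics'];T=c['cam_to_world']
    a=np.array([u-K[0,2],v-K[1,2]]);r=np.hypot(*a);th=r/K[0,0]
    d=np.r_[a/max(r,1e-9)*np.sin(th),np.cos(th)];R=T[:3,:3]@d
    return T[:3,3]+R*(z-T[2,3])/R[2]
E
python3 - <<'E'
from h import *
c=cams.get_image('wrist');f=c['frame'].astype(int)
m=(f[...,0]>180)&(f[...,1]>90)&(f[...,2]<80)&(f[...,1]<200);m[:150]=0;m[230:]=0;m[:,:200]=0;m[:,300:]=0
v,u=np.nonzero(m);print(len(u),u.min(),u.max(),v.min(),v.max(),'post',wf(c,u.mean(),v.mean(),118),'dial',wf(c,255,88.5,65))
p=wf(c,u.mean(),v.mean(),118)
to([p[0],p[1],109],8.75)
E
```

```text
312 246 282 187 208 post [ 561.46631444 -208.76238645  118.        ] dial [ 548.37067504 -122.68244181   65.        ]
t 3.35 pos [ 558.3 -205.1  207.5] rot [-180.    -0.     8.8] F [ 0.1  0.3 -0.7] w 85.6 q [ 0.08  0.6   0.36  1.71 -0.26  0.87  0.7 ]
shift [ 2.5  4.1 98.5] yaw 0.0
```

Request:
step_arm:
  linear:
    - [1.5,3,30]
    - [1.5,3,65]
    - [1.5,3,85]
    - [1.5,3,98]
    - [1.5,3,98]
    - [1.5,3,98]
  yaw: [0,0,0,0,0,0]
  gripper: [1,1,1,1,1,1]

```text
clock: 3.85
eef_pos: [559.9, -208.5, 108.9]
tool_rot: [-3.141, 0.001, 0.152]
force: [0.1, -0.4, 0.4]
width: 85.9
```

Run:
```python
from h import *
c=cams.get_image('wrist');save('wrist2',c['frame']);to([560,-208,109],8.75)
```

```text
t 3.9 pos [ 560.7 -208.9  109.9] rot [180.   -0.    8.7] F [ 0.4 -0.8  0.1] w 85.6 q [ 0.12  0.73  0.3   1.78 -0.32  0.68  0.76]
shift [-0.5 -1.   0.9] yaw -0.001
```

View pics/wrist2.png

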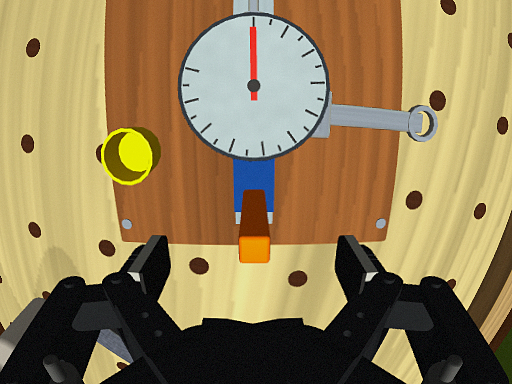

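The post sits between the jaws at (254,250), so I'm closing on it.

Request:
step_arm:
  linear:
    - [0,0,0]
    - [0,0,0]
    - [0,0,0]
    - [0,0,0]
    - [0,0,0]
    - [0,0,0]
    - [0,0,0]
    - [0,0,0]
  yaw: [0,0,0,0,0,0,0,0]
  gripper: [0,-0.6,-1,-1,-1,-1,-1,-1]

```text
clock: 4.57
eef_pos: [560.9, -208.6, 109.8]
tool_rot: [3.141, -0.001, 0.152]
force: [0.7, 0.9, 5.8]
width: 13.9
```

Request:
step_arm:
  linear:
    - [0,-2,0]
    - [0,-4,0]
    - [0,-6,0]
    - [0,-8,0]
    - [0,-10,0]
    - [0,-10,0]
  yaw: [0,0,0,0,0,0]
  gripper: [-1,-1,-1,-1,-1,-1]

```text
clock: 5.07
eef_pos: [560.3, -204.9, 109.9]
tool_rot: [3.132, -0.004, 0.149]
force: [3.2, -10.6, -2.3]
width: 14.0
```

Run:
```python
from h import *
c=cams.get_image('wrist');save('wrist3',c['frame']);to([560,-208,109],8.75)
c=cams.get_image('top');save('top3',c['frame'][120:270,180:380]);
a=cv2.imread('pics/top3.png');cv2.imwrite('pics/top3.png',cv2.resize(a,None,fx=3.8,fy=3.8))
```

```text
t 5.1167 pos [ 560.3 -204.9  109.9] rot [179.4  -0.2   8.6] F [ 2.6 -9.4 -1.3] w 14.1 q [ 0.11  0.73  0.31  1.79 -0.32  0.66  0.75]
shift [-0.8  3.1  0.9] yaw -0.003
```

View pics/wrist3.png

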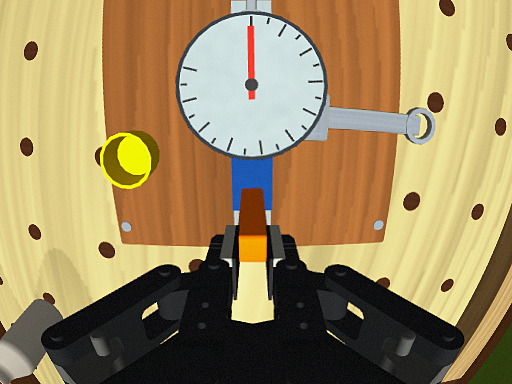

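View pics/top3.png

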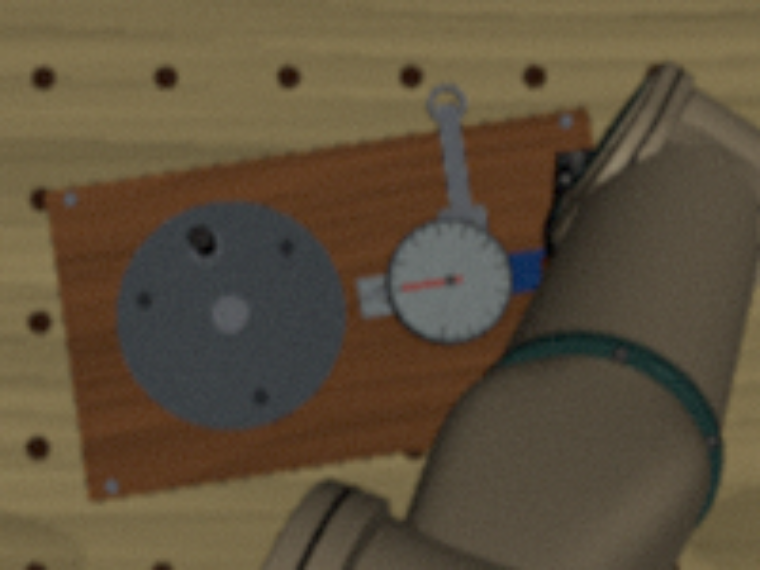

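```bash
cat >> h.py <<'E'
YD=np.radians(98.75)
def needle(name='wrist',c=None,sv=None):
    c=c or cams.get_image(name); f=c['frame'].astype(int)
    if sv: save(sv,c['frame'])
    m=(f[...,0]>110)&(f[...,1]<75)&(f[...,2]<75) if name=='wrist' else (f[...,0]-f[...,1]>50)
    n,L,st,ce=cv2.connectedComponentsWithStats(m.astype(np.uint8))
    best=None
    for i in range(1,n):
        if st[i,4]<15: continue
        # surrounded by light face
        u,v=ce[i];uu,vv=int(u),int(v);p=f[max(0,vv-15):vv+15,max(0,uu-15):uu+15]
        light=((p.min(-1)>120)&(p.max(-1)-p.min(-1)<40)).mean()
        if light>.3 and (best is None or light*st[i,4]>best[1]): best=(i,light*st[i,4])
    if best is None: print('no needle');return
    v,u=np.nonzero(L==best[0]); 
    v,u=np.nonzero(m&(np.hypot(np.arange(512)[None]-ce[best[0]][0],np.arange(384)[:,None]-ce[best[0]][1])<45))
    W=np.array([wf(c,a,b,65)[:2] if name=='wrist' else w(c,a,b,z=65)[:2] for a,b in zip(u,v)])
    d=cv2.fitLine(W.astype(np.float32),cv2.DIST_L2,0,.01,.01).ravel(); dr=d[:2].astype(float)
    t=(W-W.mean(0))@dr
    # the longer (sharper) end lies farther from hub; give both
    ang=np.arctan2(dr[1],dr[0]); a=(YD-ang)%(2*np.pi)
    print('t',round(ctrl.read_state()['clock'],2),'needle',round(a,3),'or',round((a+np.pi)%(2*np.pi),3),'px',np.c_[u,v].mean(0).round(1),len(u),'ends',t.min().round(1),t.max().round(1))
    return a
E
python3 -c "
from h import *
needle()"
```

```text
t 5.22 needle 3.131 or 6.273 px [250.5  56.8] 335 ends -19.7 25.2
```

Request:
step_arm:
  linear:
    - [0,-2,0]
    - [0,-4,0]
    - [0,-6,0]
    - [0,-8,0]
    - [0,-10,0]
    - [0,-10,0]
  yaw: [0,0,0,0,0,0]
  gripper: [-1,-1,-1,-1,-1,-1]

```text
clock: 5.72
eef_pos: [558.7, -195.0, 109.9]
tool_rot: [3.132, -0.004, 0.149]
force: [3.4, -10.0, -2.5]
width: 14.1
```

```bash
python3 -c "
from h import *
needle(sv='wrist4');to([558,-198,109],8.75)"
```

```text
t 5.77 needle 3.134 or 6.275 px [250.5  56.8] 337 ends -31.6 25.2
t 5.7667 pos [ 558.7 -195.   109.9] rot [179.4  -0.2   8.6] F [  3.2 -11.4  -1.5] w 14.0 q [ 0.09  0.72  0.31  1.81 -0.32  0.65  0.73]
shift [-1.2  2.9  0.9] yaw -0.003
```

View pics/wrist4.png

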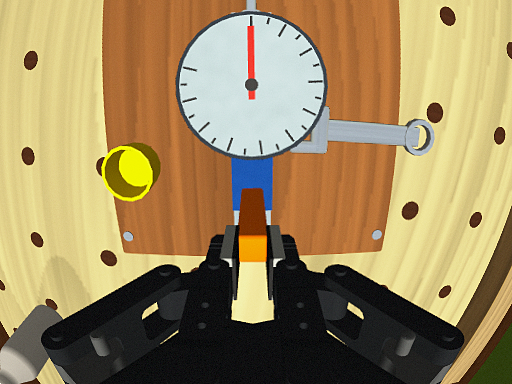

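Request:
step_arm:
  linear:
    - [0,-1.2,0]
    - [0,-2.4,0]
    - [0,-3.6,0]
    - [0,-4.8,0]
    - [0,-5,0]
  yaw: [0,0,0,0,0]
  gripper: [-1,-1,-1,-1,-1]

```text
clock: 6.18
eef_pos: [558.0, -190.4, 109.9]
tool_rot: [3.131, -0.004, 0.149]
force: [3.0, -11.4, -3.2]
width: 14.2
```

```bash
python3 -c "
from h import *
needle();to([558,-198,109],8.75)"
```

```text
t 6.23 needle 3.131 or 6.272 px [250.5  57.2] 335 ends -20.5 24.9
t 6.2333 pos [ 558.  -190.4  109.9] rot [179.4  -0.2   8.5] F [  3.5 -10.4  -2.1] w 13.7 q [ 0.08  0.72  0.31  1.81 -0.32  0.65  0.73]
shift [-1.2  7.5  1. ] yaw -0.004
```

Request:
step_arm:
  linear:
    - [0,-1.2,0]
    - [0,-2.4,0]
    - [0,-3.6,0]
    - [0,-4.8,0]
    - [0,-5,0]
  yaw: [0,0,0,0,0]
  gripper: [-1,-1,-1,-1,-1]

```text
clock: 6.65
eef_pos: [557.4, -186.7, 109.9]
tool_rot: [3.13, -0.004, 0.148]
force: [4.3, -13.8, -3.5]
width: 14.0
```

```bash
python3 -c "
from h import *
needle();to([558,-198,109],8.75)"
```

```text
t 6.7 needle 1.086 or 4.227 px [277.   71.1] 328 ends -25.3 19.0
t 6.7 pos [ 557.4 -186.6  109.9] rot [179.3  -0.2   8.5] F [  3.7 -13.4  -2.1] w 14.2 q [ 0.08  0.72  0.31  1.82 -0.33  0.64  0.72]
shift [-1.1 11.3  1. ] yaw -0.004
```

Request:
step_arm:
  linear:
    - [0,-0.5,0]
    - [0,-1,0]
    - [0,-1,0]
  yaw: [0,0,0]
  gripper: [-1,-1,-1]

```text
clock: 6.95
eef_pos: [557.3, -186.1, 109.9]
tool_rot: [3.129, -0.004, 0.148]
force: [3.9, -14.3, -3.8]
width: 14.4
```

```bash
python3 -c "
from h import *
needle(sv='wrist5');to([558,-198,109],8.75)"
```

```text
t 7.0 needle 1.374 or 4.515 px [279.8  78.9] 328 ends -25.1 19.2
t 7.0 pos [ 557.3 -186.1  109.9] rot [179.3  -0.3   8.5] F [  5.3 -14.4  -3.5] w 14.1 q [ 0.07  0.72  0.31  1.82 -0.33  0.64  0.72]
shift [-1.1 11.9  1. ] yaw -0.005
```

View pics/wrist5.png

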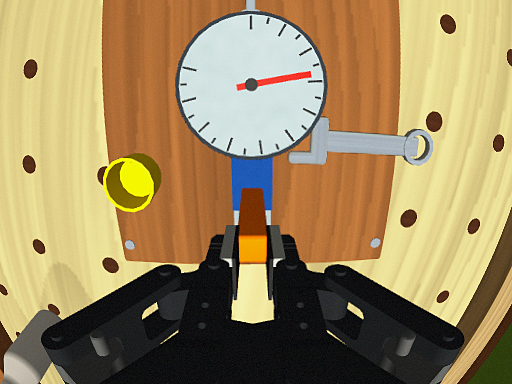

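Request:
step_arm:
  linear:
    - [0,2,0]
    - [0,4,0]
    - [0,5,0]
    - [0,5,0]
  yaw: [0,0,0,0]
  gripper: [-1,-1,-1,-1]

```text
clock: 7.33
eef_pos: [557.4, -186.1, 109.8]
tool_rot: [3.137, -0.003, 0.15]
force: [3.1, -6.4, 2.7]
width: 13.6
```

Request:
step_arm:
  linear:
    - [0,0,0]
    - [0,0,0]
    - [0,0,0]
    - [0,0,0]
    - [0,0,0]
    - [0,0,0]
    - [0,0,0]
  yaw: [0,0,0,0,0,0,0]
  gripper: [-0.5,0,0.5,1,1,1,1]

```text
clock: 7.92
eef_pos: [556.1, -182.8, 109.2]
tool_rot: [-3.141, 0.0, 0.152]
force: [-0.6, 0.0, -0.0]
width: 85.3
```

```bash
python3 -c "
from h import *
needle();to([557,-187,190],8.75)"
```

```text
t 7.97 needle 1.36 or 4.502 px [281.8  85.2] 333 ends -25.3 29.1
t 7.9667 pos [ 556.2 -182.8  109.2] rot [-180.     0.     8.7] F [0.2 0.4 0.2] w 85.4 q [ 0.08  0.72  0.3   1.82 -0.33  0.65  0.73]
shift [  0.2   4.2 -80.8] yaw -0.001
```

Request:
step_arm:
  linear:
    - [0,0,-35]
    - [0,0,-70]
    - [0,0,-100]
    - [10,-40,-100]
    - [20,-80,-100]
    - [30,-120,-100]
    - [40,-160,-100]
    - [50,-200,-100]
  yaw: [0,0,0,0.12,0.24,0.36,0.48,0.6]
  gripper: [1,1,1,1,1,1,1,1]

```text
clock: 8.63
eef_pos: [575.2, 24.2, 209.5]
tool_rot: [-3.141, -0.0, -0.454]
force: [0.3, 1.7, -0.3]
width: 85.3
```

```bash
python3 -c "
from h import *
needle('top');to([573,59,200],-134.5)"
```

```text
no needle
t 8.6833 pos [575.9  37.8 208.3] rot [-179.6    0.3  -25.6] F [ 0.9  8.1 -1.2] w 85.2 q [-0.45  0.61  0.55  1.76 -0.41  0.88 -0.17]
shift [-11.7 -17.8   8.5] yaw 1.901
```

Request:
step_arm:
  linear:
    - [-12,-18,0]
    - [-12,-18,0]
    - [-12,-18,0]
    - [-12,-18,0]
    - [-12,-18,0]
    - [-12,-18,0]
    - [-12,-18,0]
    - [-12,-18,0]
  yaw: [0.12,0.24,0.36,0.48,0.6,0.72,0.84,0.96]
  gripper: [1,1,1,1,1,1,1,1]

```text
clock: 9.35
eef_pos: [572.3, 43.6, 209.3]
tool_rot: [3.141, 0.0, -1.413]
force: [-0.1, -0.0, -0.6]
width: 85.5
```

Request:
step_arm:
  linear:
    - [0,0,0]
    - [0,0,0]
    - [0,0,0]
    - [0,0,0]
    - [0,0,0]
    - [0,0,0]
    - [0,0,0]
    - [0,0,0]
  yaw: [0.12,0.24,0.36,0.48,0.6,0.72,0.84,0.94]
  gripper: [1,1,1,1,1,1,1,1]

```text
clock: 10.02
eef_pos: [572.3, 43.7, 209.1]
tool_rot: [3.141, -0.0, -2.353]
force: [-0.2, 0.2, 0.4]
width: 85.2
```

```bash
python3 -c "
from h import *
needle(sv='wrist6');c=cams.get_image('top');save('top6',c['frame']);to([573,59,111],-134.5)"
```

```text
t 10.07 needle 1.336 or 4.478 px [362.1  82.9] 130 ends -27.9 33.8
t 10.1167 pos [572.2  43.6 208.9] rot [ 1.800e+02 -1.000e-01 -1.345e+02] F [-0.7 -0.2 -0.4] w 85.3 q [-0.73  0.8   1.08  1.78 -0.8   1.08 -1.7 ]
shift [-11.6  10.2  97.8] yaw -0.0
```

View pics/wrist6.png

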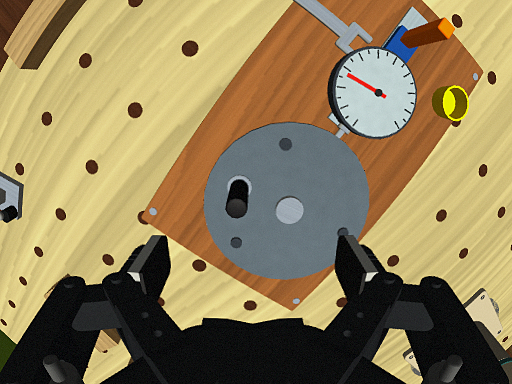

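View pics/top6.png

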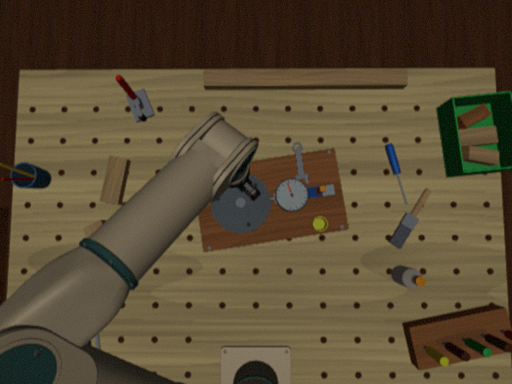

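```bash
python3 -c "
from h import *
c=cams.get_image('wrist')
print(wf(c,237,209,130),wf(c,289,210,76),wf(c,239,185,72));to([573,59,111],-134.5)"
```

```text
[572.3400929   59.87624373 130.        ] [522.39018441  40.89105249  76.        ] [574.58295941  58.78714351  72.        ]
t 10.1667 pos [572.2  43.6 209. ] rot [ 180.    -0.  -134.4] F [ 0.3 -0.2 -1.2] w 85.2 q [-0.73  0.8   1.08  1.78 -0.8   1.08 -1.7 ]
shift [-11.6  10.2  98. ] yaw 0.003
```

Request:
step_arm:
  linear:
    - [-11.6,10.2,0]
    - [-11.6,10.2,35]
    - [-11.6,10.2,70]
    - [-11.6,10.2,90]
    - [-11.6,10.2,98]
    - [-11.6,10.2,98]
  yaw: [0,0,0,0,0,0]
  gripper: [1,1,1,1,1,1]

```text
clock: 10.67
eef_pos: [572.1, 59.2, 109.7]
tool_rot: [3.139, -0.002, -2.346]
force: [0.8, 0.8, 0.2]
width: 85.4
```

```bash
python3 -c "
from h import *
needle(sv='wrist7');to([573,59,111],-134.5)"
```

```text
t 10.72 needle 1.369 or 4.51 px [427.9  67.1] 251 ends -27.0 19.3
t 10.7167 pos [573.3  58.7 111.3] rot [ 180.    -0.  -134.5] F [-0.1 -1.1  0.3] w 85.8 q [-0.69  0.91  0.96  1.85 -0.95  0.92 -1.62]
shift [-0.   0.4  0.3] yaw 0.001
```

View pics/wrist7.png

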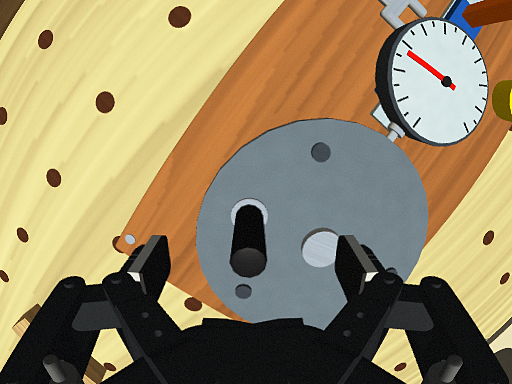

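Request:
step_arm:
  linear:
    - [0,0,0]
    - [0,0,0]
    - [0,0,0]
    - [0,0,0]
    - [0,0,0]
    - [0,0,0]
    - [0,0,0]
    - [0,0,0]
  yaw: [0,0,0,0,0,0,0,0]
  gripper: [0,-0.6,-1,-1,-1,-1,-1,-1]

```text
clock: 11.38
eef_pos: [574.4, 59.8, 112.0]
tool_rot: [-3.141, 0.002, -2.347]
force: [1.3, 2.3, 4.7]
width: 15.8
```

```bash
cat >> h.py <<'E'
C=np.array([520.5,42.3])
def arc(dstart,ends,R=55,yawr=None):
    """rows for wheel angle dstart + each in ends (deg), shift in tool axes from measured pose"""
    s=ctrl.read_state();Rm=Ro.from_euler('xyz',s['tool_rot']).as_matrix()
    p0=s['eef_pos'];a=np.degrees(np.arctan2(p0[1]-C[1],p0[0]-C[0]));print('angle',round(a,2),'rad',round(float(np.hypot(*(p0[:2]-C))),1))
    base=np.array([*(C+R*np.array([np.cos(np.radians(dstart)),np.sin(np.radians(dstart))])),0])
    out=[]
    for e in ends:
        t=np.radians(dstart+e);p=np.array([*(C+R*np.array([np.cos(t),np.sin(t)])),0])
        out.append((Rm.T@(p-base)).round(1).tolist()[:2])
    print(out)
E
python3 -c "
from h import *
needle();to([573,59,111],-134.5);arc(17.6,[4,8,12,16,20,24,28,32]);arc(17.6,[-4,-8,-12,-16,-20,-24,-28,-32])"
```

```text
t 11.43 needle 1.365 or 4.506 px [428.7  69.3] 243 ends -27.0 19.2
t 11.4333 pos [574.3  59.7 112. ] rot [-1.800e+02  1.000e-01 -1.345e+02] F [2.  2.4 4.9] w 15.5 q [-0.7   0.91  0.96  1.85 -0.95  0.92 -1.62]
shift [1.5 0.4 1. ] yaw 0.0
angle 17.95 rad 56.6
[[-1.7, 3.5], [-3.1, 7.0], [-4.3, 10.7], [-5.2, 14.4], [-5.9, 18.2], [-6.3, 22.0], [-6.4, 25.8], [-6.3, 29.7]]
angle 17.95 rad 56.6
[[1.9, -3.3], [4.1, -6.5], [6.4, -9.5], [9.0, -12.4], [11.7, -15.1], [14.7, -17.5], [17.8, -19.8], [21.0, -21.8]]
```

```bash
python3 -c "
from h import *
arc(17.6,[5,10,15,20,25,30,35,40])"
```

```text
angle 17.95 rad 56.6
[[-2.1, 4.3], [-3.7, 8.8], [-5.0, 13.5], [-5.9, 18.2], [-6.3, 23.0], [-6.4, 27.8], [-6.0, 32.5], [-5.2, 37.3]]
```

Request:
step_arm:
  linear:
    - [-2.1,4.3,0]
    - [-3.7,8.8,0]
    - [-5,13.5,0]
    - [-5.9,18.2,0]
    - [-6.3,23,0]
    - [-6.4,27.8,0]
    - [-6,32.5,0]
    - [-5.2,37.3,0]
  yaw: [0,0,0,0,0,0,0,0]
  gripper: [-1,-1,-1,-1,-1,-1,-1,-1]

```text
clock: 12.1
eef_pos: [551.3, 88.1, 112.0]
tool_rot: [-3.138, 0.001, -2.349]
force: [3.3, -2.3, 6.1]
width: 15.3
```

```bash
python3 -c "
from h import *
needle(sv='wrist8');to([573,59,111],-134.5);arc(57.6,[5,10,15,20,25,30,35,40])"
```

```text
t 12.15 needle 0.422 or 3.564 px [433.5  43.1] 202 ends -27.1 19.1
t 12.15 pos [549.8  89.  111.9] rot [-180.     0.  -134.5] F [ 0.3 -0.5 11.2] w 15.7 q [-0.77  0.89  0.97  1.91 -0.96  0.9  -1.65]
shift [  5.1 -37.6   0.9] yaw -0.0
angle 57.92 rad 55.2
[[1.2, 4.6], [2.8, 9.2], [4.8, 13.5], [7.2, 17.7], [9.9, 21.6], [13.0, 25.3], [16.4, 28.8], [20.0, 31.9]]
```

View pics/wrist8.png

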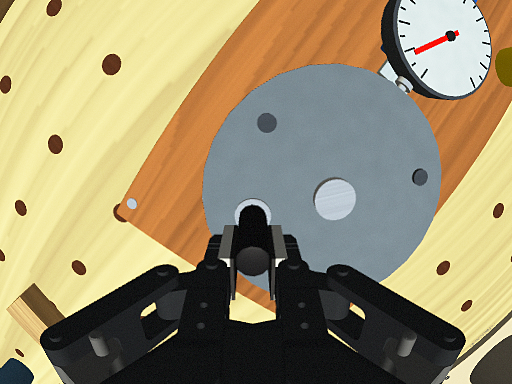

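Request:
step_arm:
  linear:
    - [1.2,4.6,0]
    - [2.8,9.2,0]
    - [4.8,13.5,0]
    - [7.2,17.7,0]
    - [9.9,21.6,0]
    - [13,25.3,0]
    - [16.4,28.8,0]
    - [20,31.9,0]
  yaw: [0,0,0,0,0,0,0,0]
  gripper: [-1,-1,-1,-1,-1,-1,-1,-1]

```text
clock: 12.82
eef_pos: [514.6, 95.7, 112.0]
tool_rot: [-3.137, 0.001, -2.349]
force: [4.5, -3.6, 5.1]
width: 15.7
```

```bash
python3 -c "
from h import *
needle();to([573,59,111],-134.5);arc(97.6,[5,10,15,20,25,30,35,40])"
```

```text
t 12.87 needle 0.546 or 3.687 px [393.2   1.8] 62 ends -9.3 5.4
t 12.8667 pos [513.   95.5 111.9] rot [-179.9   -0.  -134.6] F [ 1.6 -3.9  9.2] w 15.8 q [-0.81  0.86  0.97  2.   -0.98  0.84 -1.62]
shift [-16.1 -68.3   1.1] yaw -0.002
angle 97.99 rad 53.7
[[3.9, 2.8], [8.1, 5.2], [12.4, 7.2], [16.9, 8.9], [21.5, 10.2], [26.2, 11.0], [31.0, 11.5], [35.8, 11.5]]
```

```bash
python3 -c "
from h import *
c=cams.get_image('top');save('top9',cv2.resize(c['frame'][140:240,180:340],None,fx=4.5,fy=4.5,interpolation=cv2.INTER_CUBIC))
c=cams.get_image('wrist');save('wrist9',c['frame'])"
```

```text
(no output)
```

View pics/top9.png

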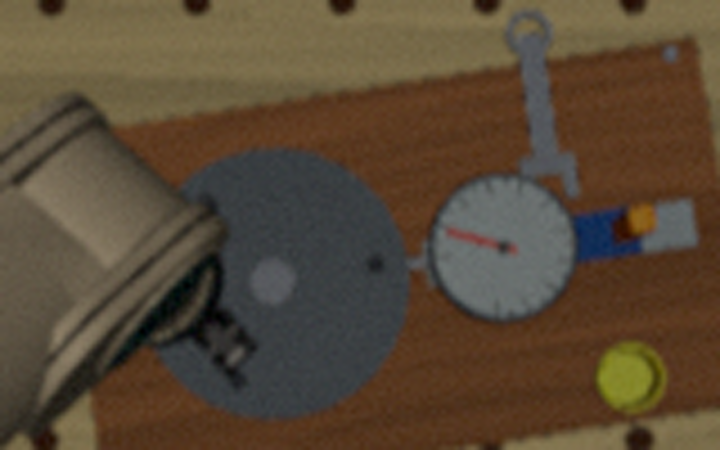

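View pics/wrist9.png

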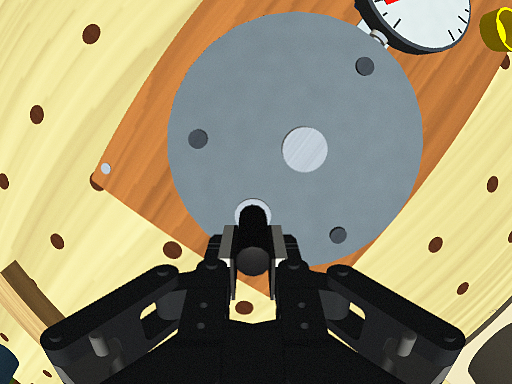

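```bash
cat >> h.py <<'E'
def tneedle(hub=(291.8,194.9)):
    c=cams.get_image('top');f=c['frame'].astype(float)
    V,U=np.mgrid[:384,:512]; wgt=np.clip(f[...,0]-(f[...,1]+f[...,2])/2-15,0,None)*(np.hypot(U-hub[0],V-hub[1])<13.5)
    v,u=np.nonzero(wgt>0); ww=wgt[v,u]; W=np.array([w(c,a,b,z=65)[:2] for a,b in zip(u,v)])
    mu=np.average(W,axis=0,weights=ww);X=W-mu;S=(X*ww[:,None]).T@X;ev,E=np.linalg.eigh(S);d=E[:,1]
    h=w(c,*hub,z=65)[:2]
    if d@(mu-h)<0:d=-d
    print('top needle',round((YD-np.arctan2(d[1],d[0])+1)%(2*np.pi)-1,3),'n',len(u),'hub off',round(float(np.hypot(*(mu-h))),1))
E
python3 -c "
from h import *
tneedle()"
```

```text
top needle 0.422 n 35 hub off 19.4
```

Request:
step_arm:
  linear:
    - [3.9,2.8,0]
    - [8.1,5.2,0]
    - [12.4,7.2,0]
    - [16.9,8.9,0]
    - [21.5,10.2,0]
    - [26.2,11,0]
    - [31,11.5,0]
    - [35.8,11.5,0]
  yaw: [0,0,0,0,0,0,0,0]
  gripper: [-1,-1,-1,-1,-1,-1,-1,-1]

```text
clock: 13.68
eef_pos: [482.5, 79.0, 112.0]
tool_rot: [-3.137, 0.003, -2.348]
force: [8.1, -2.0, 2.7]
width: 15.9
```

```bash
python3 -c "
from h import *
tneedle();to([573,59,111],-134.5);arc(137.6,[5,10,15,20,25,30,35,40])"
```

```text
top needle 0.442 n 37 hub off 19.3
t 13.7333 pos [481.6  78.  112. ] rot [-1.797e+02  1.000e-01 -1.346e+02] F [ 5.  -4.2  4. ] w 15.9 q [-0.81  0.82  0.96  2.09 -1.    0.78 -1.55]
shift [-50.7 -78.5   1.4] yaw -0.002
angle 137.47 rad 52.9
[[4.8, -0.4], [9.5, -1.2], [14.2, -2.4], [18.7, -4.0], [23.0, -6.0], [27.2, -8.4], [31.1, -11.2], [34.8, -14.2]]
```

```bash
cat >> h.py <<'E'
C=np.array([522.5,41.5])
E
python3 -c "
from h import *
arc(138.3,[5,10,15,20,25,30,35,40])"
```

```text
angle 138.27 rad 54.9
[[4.8, -0.5], [9.5, -1.3], [14.1, -2.6], [18.6, -4.3], [23.0, -6.3], [27.1, -8.8], [31.0, -11.5], [34.7, -14.6]]
```

Request:
step_arm:
  linear:
    - [4.8,-0.4,0]
    - [9.5,-1.2,0]
    - [14.2,-2.4,0]
    - [18.7,-4,0]
    - [23,-6,0]
    - [27,-8.6,0]
    - [31,-11.4,0]
    - [34.6,-14.5,0]
  yaw: [0,0,0,0,0,0,0,0]
  gripper: [-1,-1,-1,-1,-1,-1,-1,-1]

```text
clock: 14.4
eef_pos: [467.8, 47.2, 111.9]
tool_rot: [3.14, 0.005, -2.346]
force: [4.6, 4.4, 9.9]
width: 15.9
```

```bash
python3 -c "
from h import *
tneedle();to([573,59,111],-134.5);arc(178.3,[5,10,15,20,25,30,35,40])"
```

```text
top needle 2.183 n 35 hub off 19.9
t 14.45 pos [467.7  45.4 112. ] rot [-180.     0.2 -134.5] F [ 4.1 -1.3  4.1] w 15.6 q [-0.74  0.79  0.94  2.14 -1.01  0.75 -1.46]
shift [-83.5 -65.6   1.3] yaw -0.0
angle 175.91 rad 55.0
[[3.4, -3.4], [6.4, -7.1], [9.2, -11.0], [11.5, -15.2], [13.6, -19.6], [15.2, -24.1], [16.4, -28.7], [17.2, -33.5]]
```

Request:
step_arm:
  linear:
    - [3.4,-3.4,0]
    - [3.4,-3.4,0]
  yaw: [0,0]
  gripper: [-1,-1]

```text
clock: 14.62
eef_pos: [467.5, 40.3, 111.9]
tool_rot: [-3.141, 0.003, -2.348]
force: [3.9, -1.1, 7.6]
width: 15.5
```

```bash
python3 -c "
from h import *
tneedle();to([573,59,111],-134.5);arc(183.3,[5,10])"
```

```text
top needle 1.74 n 29 hub off 19.3
t 14.6667 pos [467.5  40.1 111.9] rot [-1.799e+02  1.000e-01 -1.345e+02] F [ 5.2 -1.1  8.2] w 15.9 q [-0.73  0.79  0.94  2.14 -1.01  0.75 -1.45]
shift [-87.5 -61.9   1.2] yaw -0.001
angle -178.53 rad 55.0
[[3.1, -3.7], [5.8, -7.6]]
```

Request:
step_arm:
  linear:
    - [3,-3.7,0]
    - [3,-3.7,0]
  yaw: [0,0]
  gripper: [-1,-1]

```text
clock: 14.83
eef_pos: [467.8, 35.8, 111.9]
tool_rot: [-3.141, 0.003, -2.348]
force: [4.0, -0.8, 8.3]
width: 15.6
```

```bash
python3 -c "
from h import *
tneedle();to([573,59,111],-134.5);arc(188.3,[5,10])"
```

```text
top needle 1.358 n 32 hub off 18.6
t 14.8833 pos [467.8  35.6 111.9] rot [-1.800e+02  1.000e-01 -1.345e+02] F [3.  0.5 8.6] w 15.7 q [-0.72  0.79  0.94  2.14 -1.01  0.75 -1.44]
shift [-90.4 -58.6   1.2] yaw -0.0
angle -173.87 rad 55.0
[[2.7, -3.9], [5.1, -8.1]]
```

Request:
step_arm:
  linear:
    - [2.8,-3.9,0]
    - [2.8,-3.9,0]
  yaw: [0,0]
  gripper: [-1,-1]

```text
clock: 15.05
eef_pos: [468.5, 31.1, 111.9]
tool_rot: [3.142, 0.002, -2.348]
force: [3.3, 0.3, 9.2]
width: 16.0
```

```bash
python3 -c "
from h import *
tneedle();to([573,59,111],-134.5);arc(193.3,[5,10])"
```

```text
top needle 0.86 n 37 hub off 19.3
t 15.1 pos [468.5  31.1 111.9] rot [-1.800e+02  1.000e-01 -1.345e+02] F [ 4.3 -0.2  8.5] w 15.6 q [-0.71  0.79  0.94  2.14 -1.    0.75 -1.43]
shift [-93.2 -55.    1.2] yaw -0.0
angle -169.16 rad 55.0
[[2.4, -4.2], [4.4, -8.5]]
```

```bash
python3 -c "
from h import *
arc(193.3,[-5,-10,-15,-20,-23])"
```

```text
angle -169.16 rad 55.0
[[-2.7, 3.9], [-5.8, 7.6], [-9.2, 11.1], [-12.8, 14.2], [-15.1, 15.9]]
```

Request:
step_arm:
  linear:
    - [-2.7,3.9,0]
    - [-5.8,7.6,0]
    - [-9.2,11.1,0]
    - [-12.8,14.2,0]
    - [-15.1,15.9,0]
    - [-15.1,15.9,0]
  yaw: [0,0,0,0,0,0]
  gripper: [-1,-1,-1,-1,-1,-1]

```text
clock: 15.6
eef_pos: [468.5, 51.5, 112.0]
tool_rot: [-3.137, 0.001, -2.349]
force: [5.1, -1.7, 6.6]
width: 15.5
```

```bash
python3 -c "
from h import *
tneedle();to([573,59,111],-134.5);arc(170.3,[-4,-8])"
```

```text
top needle 2.298 n 38 hub off 17.9
t 15.65 pos [468.5  51.6 111.9] rot [-1.798e+02  1.000e-01 -1.345e+02] F [ 5.8 -2.3  6.8] w 15.7 q [-0.76  0.79  0.95  2.14 -1.01  0.75 -1.48]
shift [-78.6 -69.3   1.3] yaw -0.001
angle 169.37 rad 55.0
[[-3.2, 2.1], [-6.6, 3.9]]
```

Request:
step_arm:
  linear:
    - [-3.4,2.1,0]
    - [-3.4,2.1,0]
    - [-3.4,2.1,0]
  yaw: [0,0,0]
  gripper: [-1,-1,-1]

```text
clock: 15.9
eef_pos: [469.4, 55.7, 112.0]
tool_rot: [-3.138, 0.002, -2.348]
force: [5.2, -1.6, 6.4]
width: 16.2
```

```bash
python3 -c "
from h import *
tneedle();to([573,59,111],-134.5);arc(166.3,[-4,-8])"
```

```text
top needle 2.325 n 38 hub off 18.5
t 15.95 pos [469.5  55.8 112. ] rot [-1.798e+02  1.000e-01 -1.345e+02] F [ 4.3 -1.2  5.7] w 15.6 q [-0.77  0.8   0.95  2.13 -1.01  0.76 -1.49]
shift [-74.9 -71.5   1.4] yaw -0.001
angle 164.91 rad 54.9
[[-3.4, 1.9], [-6.8, 3.5]]
```

Request:
step_arm:
  linear:
    - [-3.4,2,0]
    - [-3.4,2,0]
    - [-3.4,2,0]
  yaw: [0,0,0]
  gripper: [-1,-1,-1]

```text
clock: 16.2
eef_pos: [470.5, 59.4, 112.0]
tool_rot: [-3.138, 0.002, -2.348]
force: [6.5, -1.7, 5.5]
width: 15.8
```

```bash
python3 -c "
from h import *
tneedle();to([573,59,111],-134.5);arc(162.3,[-4,4])"
```

```text
top needle 2.277 n 35 hub off 18.6
t 16.25 pos [470.6  59.4 112. ] rot [-1.798e+02  1.000e-01 -1.346e+02] F [ 6.2 -2.5  4.9] w 15.7 q [-0.77  0.8   0.95  2.13 -1.01  0.76 -1.5 ]
shift [-71.6 -73.3   1.4] yaw -0.001
angle 160.95 rad 54.9
[[-3.5, 1.6], [3.4, -1.9]]
```

```bash
python3 -c "
from h import *
arc(158.3,[-5,-9]);arc(149.3,[5,10,14,17])"
```

```text
angle 160.95 rad 54.9
[[-4.5, 1.7], [-8.2, 2.7]]
angle 160.95 rad 54.9
[[4.6, -1.4], [9.1, -3.1], [12.5, -4.8], [15.0, -6.2]]
```

Request:
step_arm:
  linear:
    - [-4.4,1.8,0]
    - [-8.1,2.9,0]
    - [-8.1,2.9,0]
  yaw: [0,0,0]
  gripper: [-1,-1,-1]

```text
clock: 16.5
eef_pos: [473.9, 66.9, 112.0]
tool_rot: [-3.138, 0.001, -2.349]
force: [4.7, -2.1, 6.4]
width: 15.7
```

```bash
python3 -c "
from h import *
tneedle();to([573,59,111],-134.5);arc(150.3,[5,10,14,16])"
```

```text
top needle 1.899 n 33 hub off 20.0
t 16.55 pos [474.   67.1 112. ] rot [-1.798e+02  1.000e-01 -1.346e+02] F [ 5.7 -0.9  5.2] w 15.9 q [-0.79  0.8   0.95  2.12 -1.    0.77 -1.52]
shift [-63.7 -76.2   1.3] yaw -0.001
angle 152.18 rad 54.9
[[4.6, -1.4], [9.0, -3.3], [12.4, -5.0], [14.1, -5.9]]
```

Request:
step_arm:
  linear:
    - [4.6,-1.4,0]
    - [9,-3.3,0]
    - [12.4,-5,0]
    - [14,-5.9,0]
    - [14,-5.9,0]
    - [14,-5.9,0]
  yaw: [0,0,0,0,0,0]
  gripper: [-1,-1,-1,-1,-1,-1]

```text
clock: 17.05
eef_pos: [469.1, 54.5, 112.0]
tool_rot: [-3.139, 0.004, -2.348]
force: [6.8, 1.2, 5.0]
width: 15.7
```

```bash
python3 -c "
from h import *
tneedle();to([573,59,111],-134.5);arc(166,[2,-2])"
```

```text
top needle 2.334 n 37 hub off 18.7
t 17.1 pos [469.1  54.5 112. ] rot [-179.8    0.2 -134.5] F [7.  1.3 6.1] w 15.7 q [-0.76  0.79  0.95  2.13 -1.01  0.75 -1.48]
shift [-76.  -71.    1.4] yaw -0.0
angle 166.28 rad 55.0
[[1.6, -1.0], [-1.7, 0.9]]
```

Request:
step_arm:
  linear:
    - [-1,-1,-1]
    - [-2,-2,-1]
    - [-2,-2,-1]
  yaw: [0,0,0]
  gripper: [-1,-1,-1]

```text
clock: 17.35
eef_pos: [469.2, 54.6, 112.0]
tool_rot: [3.14, -0.0, -2.347]
force: [2.9, 0.5, 1.4]
width: 15.9
```

Request:
step_arm:
  linear:
    - [0,0,0]
    - [0,0,0]
    - [0,0,0]
    - [0,0,0]
    - [0,0,0]
    - [0,0,0]
    - [0,0,0]
  yaw: [0,0,0,0,0,0,0]
  gripper: [-0.5,0,0.5,1,1,1,1]

```text
clock: 17.93
eef_pos: [469.4, 53.9, 112.2]
tool_rot: [3.141, -0.0, -2.348]
force: [0.4, 0.4, -0.7]
width: 85.6
```

```bash
python3 -c "
from h import *
tneedle();to([573,59,111],-134.5);c=cams.get_image('wrist');save('wrist10',c['frame'])"
```

```text
top needle 2.335 n 37 hub off 18.5
t 17.9833 pos [469.5  53.9 112.2] rot [ 180.    -0.  -134.5] F [ 0.1  1.4 -0.5] w 85.5 q [-0.76  0.8   0.95  2.13 -1.    0.76 -1.49]
shift [-76.2 -70.2   1.2] yaw -0.001
```

View pics/wrist10.png

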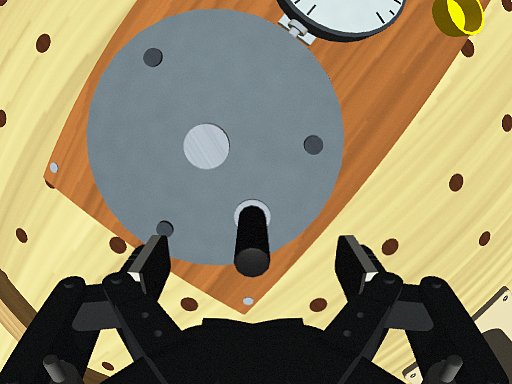

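The jaws are open and the knob stands free between them at (252,255). I'll lift straight up.

Request:
step_arm:
  linear:
    - [0,0,-20]
    - [0,0,-50]
    - [0,0,-80]
    - [0,0,-110]
    - [0,0,-110]
    - [0,0,-110]
    - [0,0,-110]
  yaw: [0,0,0,0,0,0,0]
  gripper: [1,1,1,1,1,1,1]

```text
clock: 18.62
eef_pos: [469.1, 54.3, 221.9]
tool_rot: [3.141, -0.0, -2.348]
force: [0.5, -0.2, -0.7]
width: 85.0
```

```bash
python3 -c "
from h import *
tneedle();to([573,59,111],-134.5);needle(sv='wrist11')
c=cams.get_image('wrist')
c=cams.get_image('top');save('top11',cv2.resize(c['frame'][120:270,180:380],None,fx=3.8,fy=3.8))"
```

```text
top needle 2.334 n 38 hub off 18.5
t 18.6667 pos [468.8  54.2 221.5] rot [ 1.799e+02 -1.000e-01 -1.345e+02] F [-0.4  0.   0.9] w 85.4 q [-0.89  0.66  1.16  2.03 -0.75  0.97 -1.69]
shift [-76.5 -71.1 110.3] yaw -0.0
t 18.72 needle 3.042 or 6.183 px [313.3   8.4] 44 ends -9.5 34.5
```

View pics/wrist11.png

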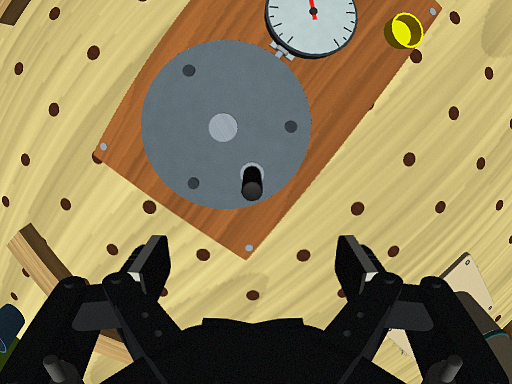

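View pics/top11.png

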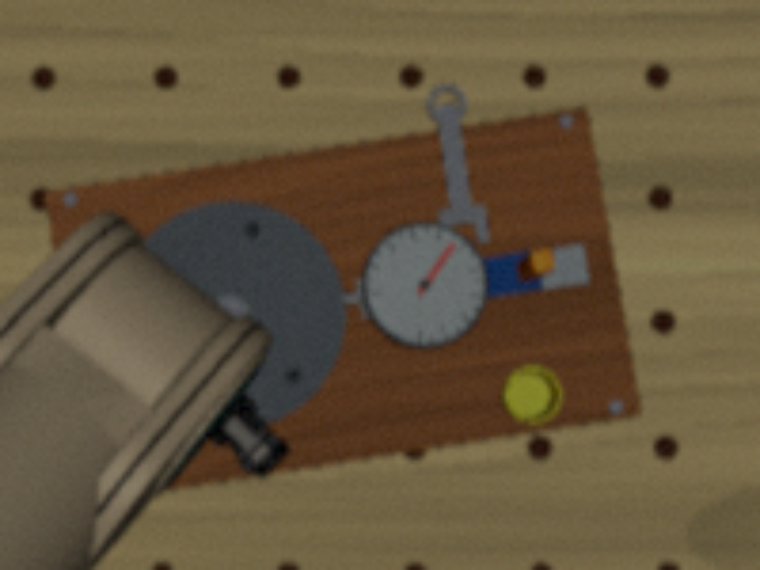

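```bash
python3 -c "
from h import *
print(ctrl.finish_job())"
```

```text
the job is handed in; nothing more can be done
None
```

The wheel now stands with its highest place at the plunger, and the job is handed in at about 18.7 s of the 72 s. No verdict was reported.

- **Indicator:** I slid it up by the orange post until the needle read about 1.36 rad, a little under the quarter turn of 1.57. Then I let go, and the reading held. That first contact turned out to be on the lesser bump. The plain rim reads only about 0.42 rad, so the plunger still bore all the way round the part I turned.
- **Search:** I turned the wheel by the knob through about 173° and found the high bump rising to 2.33 rad. I stepped back and forth over it; equal readings on each side put its peak at a knob angle of about 166°. I left it there, well within the 12° allowed.
- **Not scanned:** I did not turn the other roughly 187°. The rise of 1.9 rad (3.8 mm) can only be the 4 mm bump. The lesser bump, about 1 rad, also sits where it should, 143° away.
- **Last checks:** After I opened the jaws and lifted clear, the top camera read 2.334 rad, unchanged. The force reading was about zero. The spanner and pot looked untouched in the last top picture. I did not check the other loose things again, but the hand never went near them.
- **Disagreement:** In the last wrist picture the dial was half cut off, and the automatic reading (3.04) was invalid. I relied on the top camera instead. Earlier the two cameras differed by about 0.1 rad, but that time the needle was cut off in the wrist view too.

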